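Pack out a specimen jig with spacer blocks and hold the clamp shut

ROBOT

A 6-joint arm with a two-finger parallel gripper is mounted at the origin on a cart in front of the work surface, level with it; the furniture and walls round the work are solid. World frame = base frame: x ahead of the robot, y to its left, z up, the work surface at z = 0. Lengths are in m, angles in rad, forces in N, time in s.
With the tool pointing down it reaches from about 0.225 to 0.725 m from the base axis. Payload 3.1 kg.
Tool frame: the origin (TCP) lies on the centre line of the jaws, within the pads' length; the fingertips stand env.tips_ahead ahead of it and the grasp point (between the pads) lies 5 mm behind it (env.tips_ahead is the distance from the TCP to the fingertips, in m); z points along the fingers, y is the line along which they close (so a half turn about z gives the same grasp; the last joint's range is limited). The gripper opens to 85 mm and grips with 20 to 120 N. Pads are 22 mm wide; open, the fingers measure 114 mm over their backs; the gripper's body (76 mm by 85 mm) begins 54 mm behind the grasp point. The pads swing forward as they close: fully open they stand 13 mm farther back than shut.
Start: joints at [1.049, 0.048, 0.099, 1.622, 0, 1.443], TCP at [0.201, 0.485, 0.206] pointing down, gripper open.
Joint ranges: [-2.91, 2.91], [-0.99, 1.94], [-1.21, 1.42], [-2.12, 2.29], [-1.49, 1.47], [-3.14, 3.14]. Speed limits (rad/s): [2.79, 2.79, 3.14, 3.14, 3.14, 3.14].

INTERFACE

Orientations are given as a unit quaternion [w, x, y, z].
In Python, from rig import get_state, read_camera, sign_off, boxes_of, tip_of, env gives the robot as it stands. The module is installed in compiled form; this text tells all that it offers.
- The arm moves only by the tool jog_arm, never from a script. Its argument "motion" is one flat list of numbers, 5 for each row, row after row: the opening, from -1 (shut) to 1 (fully open), then the shift along the tool's x, y, z in mm, then the turn about the tool's z in degrees. In form: [gripper, dx, dy, dz, spin, gripper, dx, dy, dz, spin, ...]. A call has 1 to 12 rows; each row is the pose to reach, as a shift and turn from the pose commanded when the call began, along the tool's axes at that moment; what a row does not reach only later rows make up. A row lasts 1/10 s, in which the tool goes at most 50 mm and 8.59 degrees, less where a joint would pass 70% of its speed; a pose out of reach is approached as far as the arm can. A call with a gripper value outside its range is refused whole. The fingers move at their own pace and stop on an object; the grip force is fixed at half the most. Time passes only in rows, so rows that repeat a pose let the fingers close. It gives the time, the measured TCP pose, the force, the opening and the grip force at its end, in the units of the state.
- get_state(): the state, without advancing time (a new reading comes with each control period).
- read_camera(name): name is "scene" or "top" or "wrist"; returns a dict with "img" (480x640x3 uint8, red, green, blue), "range_z" (480x640 float32, m along the optical axis (not along the pixel's ray), 0 where there is no reading), "mtx" (3x3 intrinsics, pixels), "R" (3x3) and "t" (3): a world point X has camera coordinates R X + t; the wrist camera has in their place "tool_from_camera" (4x4, takes a point from camera to tool coordinates, whose origin is the TCP and whose axes are the flange's). Camera axes: x right, y down, z forward; pixel columns grow to the right and rows downward; lengths in m; the calibration is good to about 2 mm. A picture is of the moment at which its call begins: read the wrist's pose just before it.
- sign_off(): hands the job in; it is judged then, once.
Trained networks look in the newest picture that a camera, given by its name, has taken for a name from the list of things; names that differ only in an ending like _2 or _b are one class to them, and where a whole thing is asked for, a point or a joint stands for the part that bears it (a point fixed in the world has none). Each returns a list of dicts, best first, with "conf" (0 to 1); they miss things now and then, are a little off and sometimes report something else, mostly with a low value. They report only what shows in the picture. A call takes as long as a camera call.
- boxes_of(camera, query): "extent" ([left, top, width, height] in pixels, round what is visible of it).
- tip_of(camera, query): "uv" ([column, row] in pixels: a listed point, or the origin of a listed thing).
The state is a dict: "t": time; "joint_pos": joint angles; "joint_velocities": joint speeds; "effort": joint torques, N m; "eef_pos": TCP position; "ee_rot": TCP orientation; "wrist_force": force on the tool from outside, world axes, zero at the start; "ft_torque": the same for the moment, N m; "finger_gap": opening from 0.0 (shut) to 1.0 (fully open); "gripper_force": force on a finger pad.
Only numpy, scipy, OpenCV 4.12 (cv2) and the standard library are available. Lean on these libraries where they do the work, as an engineer would, in place of code of your own. Each camera call takes 0.05 s, during which the arm holds its last target. There are 200 camera calls.

TASK

The cement prism has to be clamped end-on against the stop of the jig, but it is too short for the push clamp's small stroke: take spacer blocks from the rack and stand them upright in the trough between the prism and the clamp's jaw, side by side along the trough, until no further one goes in, and leave the ones you do not need in the rack. Then push the red handle towards the stop until you feel the jaw close on the stack and press prism and spacers up tight against the stop with about 15 N, and finish while still holding it pressed like that, so that I can tighten the lock screw. Leave the stop and the other things on the bench as they are.

Things in the scene. Friction and masses are not known exactly. Their poses are not given: they have to be found in the camera images.
- jig: Specimen jig, fixed to the bench: grey bed 86 x 280 x 12 mm with a straight open-topped trough along its own y axis, between two aluminium guide rails 44 mm apart, each 9 mm wide and 14 mm high above the trough floor. Origin: on the bench, below the trough's centre line; z up; trough floor 12 mm above the origin. The stop stands towards +y, the push clamp (blue bracket, 40 mm high above the trough floor) at the -y end.
- stop: Steel end stop, clamped across the rails by two black thumb screws, fixed; it stands somewhere else along the trough each time and stays put. Origin: on the trough floor, in its flat face that looks to the jig's -y (towards the clamp); axes as the jig's. Face 43 wide, 36 mm high; thumb screws reach 35 mm above the floor.
- prism: Grey cement test prism, loose, 40 wide x 80 long (along its y, the trough) x 40 mm high, about 0.28 kg, lying in the trough with one end within 1 mm of the stop's face. Origin: centre of its underside.
- rack: Low wooden rack, fixed, 62 (x) x 176 (y) mm, with four open-topped pockets in a row along its y at -57, -19, 19 and 57 mm. Origin: on the bench under its centre; pocket floors 8 mm above it, pocket walls 12 mm high above that.
- clamp: Moving part of the push clamp, one piece: jaw (steel plate with black rubber face, 40 wide, 36 mm high), rod and red handle; it slides with joint travel. Origin: in the middle of the jaw's face (the side towards the stop), at trough floor height; axes as the jig's. When let go it stands 60 mm to the -y side of the jig's origin.
- travel (a joint): Travel of the push clamp (jaw, rod and red handle together) along the jig's +y, m: 0 = fully back, 0.026 = end of its stroke, hard stop. A light return spring inside pushes it back: 2.1 N at 0, 3.7 N at the end of the stroke; nothing locks it.
- handle (a point): Grip point of the red upright paddle at the clamp's outer end, moving with the jaw. The paddle is 30 wide (x), 14 thick (y, the push direction), solid from 27 mm below to 15 mm above this point, which lies 68 mm above the trough floor and 102 mm behind the jaw's face.
- spacer_1: One of four equal loose aluminium spacer blocks, standing upright in the rack: block 40 wide (x) x 20 thick (y) x 40 mm high with bevelled lower edges (3 mm), on top a blue grip tab 16 (x) x 10 (y) mm, from 40 to 72 mm above the underside; 0.09 kg. Origin: centre of the underside; z up. In the trough its x lies across the trough, its y along it.
- spacer_2: One of four equal loose aluminium spacer blocks, standing upright in the rack: block 40 wide (x) x 20 thick (y) x 40 mm high with bevelled lower edges (3 mm), on top a blue grip tab 16 (x) x 10 (y) mm, from 40 to 72 mm above the underside; 0.09 kg. Origin: centre of the underside; z up. In the trough its x lies across the trough, its y along it.
- spacer_3: One of four equal loose aluminium spacer blocks, standing upright in the rack: block 40 wide (x) x 20 thick (y) x 40 mm high with bevelled lower edges (3 mm), on top a blue grip tab 16 (x) x 10 (y) mm, from 40 to 72 mm above the underside; 0.09 kg. Origin: centre of the underside; z up. In the trough its x lies across the trough, its y along it.
- spacer_4: One of four equal loose aluminium spacer blocks, standing upright in the rack: block 40 wide (x) x 20 thick (y) x 40 mm high with bevelled lower edges (3 mm), on top a blue grip tab 16 (x) x 10 (y) mm, from 40 to 72 mm above the underside; 0.09 kg. Origin: centre of the underside; z up. In the trough its x lies across the trough, its y along it.
- tin_1: Bystander: round aluminium tin, 58 diameter x 36 high mm. Origin: centre of its underside.
- tin_2: Bystander: round aluminium tin, 56 diameter x 34 high mm. Origin: centre of its underside.
- sample_jar: Bystander: plastic jar with red screw cap, 55 diameter x 72 high mm. Origin: centre of its underside.
- crucible_1: Bystander: white porcelain crucible, 42 diameter x 34 high mm. Origin: centre of its underside.

How it is judged:
On the way:
1. a spacer block stands seated in the trough between prism and jaw (((x of spacer_1 in the frame of jig between -0.005 and 0.005 m and z of spacer_1 in the frame of jig between 0.009 and 0.015 m and y of spacer_1 in the frame of jig above -0.055 m and y of spacer_1 in the frame of stop below -0.085 m and angle between spacer_1's own z axis and vertical below 0.12 rad and angle between the y axis of spacer_1 and the y axis of jig, either way round below 0.12 rad) or (x of spacer_2 in the frame of jig between -0.005 and 0.005 m and z of spacer_2 in the frame of jig between 0.009 and 0.015 m and y of spacer_2 in the frame of jig above -0.055 m and y of spacer_2 in the frame of stop below -0.085 m and angle between spacer_2's own z axis and vertical below 0.12 rad and angle between the y axis of spacer_2 and the y axis of jig, either way round below 0.12 rad) or (x of spacer_3 in the frame of jig between -0.005 and 0.005 m and z of spacer_3 in the frame of jig between 0.009 and 0.015 m and y of spacer_3 in the frame of jig above -0.055 m and y of spacer_3 in the frame of stop below -0.085 m and angle between spacer_3's own z axis and vertical below 0.12 rad and angle between the y axis of spacer_3 and the y axis of jig, either way round below 0.12 rad) or (x of spacer_4 in the frame of jig between -0.005 and 0.005 m and z of spacer_4 in the frame of jig between 0.009 and 0.015 m and y of spacer_4 in the frame of jig above -0.055 m and y of spacer_4 in the frame of stop below -0.085 m and angle between spacer_4's own z axis and vertical below 0.12 rad and angle between the y axis of spacer_4 and the y axis of jig, either way round below 0.12 rad))), for 0.2 s.
At the end, for the whole second after the job is handed in: Robot on the handle (>4 N), jaw pressing a spacer with 5 to 40 N; prism at rest, flat, touching the stop (>1 N, within 2.5 mm); each spacer upright (0.12 rad) on the trough floor (3 mm), square (0.12 rad), within 5 mm of the centre line between prism and jaw, or upright in the rack ((contact force between clamp and spacer_1 above 5 N or contact force between clamp and spacer_2 above 5 N or contact force between clamp and spacer_3 above 5 N or contact force between clamp and spacer_4 above 5 N) and contact force between clamp and spacer_1 below 40 N and contact force between clamp and spacer_2 below 40 N and contact force between clamp and spacer_3 below 40 N and contact force between clamp and spacer_4 below 40 N and contact force between any of the fingers, the arm and clamp above 4 N and contact force between prism and stop above 1 N and y of prism in the frame of stop between -0.0425 and -0.038 m and z of prism in the frame of jig between 0.009 and 0.015 m and angle between prism's own z axis and vertical below 0.08 rad and linear speed of prism below 0.01 m/s and ((x of spacer_1 in the frame of jig between -0.005 and 0.005 m and z of spacer_1 in the frame of jig between 0.009 and 0.015 m and y of spacer_1 in the frame of jig above -0.055 m and y of spacer_1 in the frame of stop below -0.085 m and angle between spacer_1's own z axis and vertical below 0.12 rad and angle between the y axis of spacer_1 and the y axis of jig, either way round below 0.12 rad) or (x of spacer_1 in the frame of rack between -0.01 and 0.01 m and z of spacer_1 in the frame of rack between 0.004 and 0.012 m and y of spacer_1 in the frame of rack between -0.07 and 0.07 m and angle between spacer_1's own z axis and vertical below 0.12 rad)) and ((x of spacer_2 in the frame of jig between -0.005 and 0.005 m and z of spacer_2 in the frame of jig between 0.009 and 0.015 m and y of spacer_2 in the frame of jig above -0.055 m and y of spacer_2 in the frame of stop below -0.085 m and angle between spacer_2's own z axis and vertical below 0.12 rad and angle between the y axis of spacer_2 and the y axis of jig, either way round below 0.12 rad) or (x of spacer_2 in the frame of rack between -0.01 and 0.01 m and z of spacer_2 in the frame of rack between 0.004 and 0.012 m and y of spacer_2 in the frame of rack between -0.07 and 0.07 m and angle between spacer_2's own z axis and vertical below 0.12 rad)) and ((x of spacer_3 in the frame of jig between -0.005 and 0.005 m and z of spacer_3 in the frame of jig between 0.009 and 0.015 m and y of spacer_3 in the frame of jig above -0.055 m and y of spacer_3 in the frame of stop below -0.085 m and angle between spacer_3's own z axis and vertical below 0.12 rad and angle between the y axis of spacer_3 and the y axis of jig, either way round below 0.12 rad) or (x of spacer_3 in the frame of rack between -0.01 and 0.01 m and z of spacer_3 in the frame of rack between 0.004 and 0.012 m and y of spacer_3 in the frame of rack between -0.07 and 0.07 m and angle between spacer_3's own z axis and vertical below 0.12 rad)) and ((x of spacer_4 in the frame of jig between -0.005 and 0.005 m and z of spacer_4 in the frame of jig between 0.009 and 0.015 m and y of spacer_4 in the frame of jig above -0.055 m and y of spacer_4 in the frame of stop below -0.085 m and angle between spacer_4's own z axis and vertical below 0.12 rad and angle between the y axis of spacer_4 and the y axis of jig, either way round below 0.12 rad) or (x of spacer_4 in the frame of rack between -0.01 and 0.01 m and z of spacer_4 in the frame of rack between 0.004 and 0.012 m and y of spacer_4 in the frame of rack between -0.07 and 0.07 m and angle between spacer_4's own z axis and vertical below 0.12 rad))); the arm keeps its last pose, push and grip.
It fails at once if a bystander was shifted by more than 30 mm or tipped over (distance of any of tin_1, tin_2, sample_jar, crucible_1 from where it was at the start of the episode above 0.03 m or angle between any of tin_1, tin_2, sample_jar, crucible_1's own z axis and vertical above 0.5 rad).
It also fails if it takes over 72 s, if anything falls off the work surface, if the arm or the gripper's body presses on something with over 40 N, if the wrist force passes 120 N, or if a joint passes its speed limit or range.

## Working session

There is one attempt and no reset: what is moved stays moved. The work goes in short steps, Python scripts to look and compute and a tool call to move; the robot and the scene stay as the last step left them, time stands still between calls to the robot, and variables do not carry over. Pictures are saved under pics/ and viewed, at most 10 in all, crops included, and the job is handed in when it is done.

Besides the shell and the picture viewer there is one more tool, called after "Call:" by a JSON object that holds its "name" and its "arguments", one argument or row to a line. jog_arm: Moves the arm, as the interface text tells. Its arguments: {"type":"object","properties":{"motion":{"type":"array","items":{"type":"number"}}},"required":["motion"]}

```bash
mkdir -p pics; python3 - <<'E'
from rig import *
import cv2,numpy as np
s=get_state();print(s,env.tips_ahead)
for c in ["top","scene"]:
    d=read_camera(c);cv2.imwrite(f"pics/{c}0.png",d["img"][:,:,::-1]);np.savez(f"{c}0.npz",**d)
    for q in ["jig","stop","prism","rack","clamp","handle","spacer_1","tin_1","sample_jar","crucible_1"]:
        print(c,q,[(np.round(x["uv"]).tolist(),round(x["conf"],2)) for x in tip_of(c,q)][:6])
E
```

```text
{'t': 0.0, 'joint_pos': array([1.04919502e+00, 4.87296714e-02, 9.75492498e-02, 1.62202738e+00,
       1.78483425e-06, 1.44297191e+00]), 'joint_velocities': array([ 0.00094136,  0.0016401 , -0.00093615,  0.00017826,  0.0007867 ,
       -0.00040727]), 'effort': array([-3.95125289e-05, -3.38784277e+01,  3.20013034e+01,  2.03931687e-02,
       -1.46139860e-04,  4.05732067e-06]), 'eef_pos': array([0.20110213, 0.48419748, 0.20440388]), 'ee_rot': array([-3.85520089e-04,  1.95618703e-01,  9.80679290e-01, -1.14244332e-03]), 'wrist_force': array([ 0.03406713, -0.41838093,  0.60801844]), 'ft_torque': array([-0.00703991,  0.01323581, -0.04568784]), 'gripper_force': 0.0, 'finger_gap': 0.9977285571851072} 0.014
top jig [([351.0, 264.0], 0.97)]
top stop [([308.0, 264.0], 0.75), ([374.0, 266.0], 0.42), ([415.0, 265.0], 0.32)]
top prism [([323.0, 261.0], 0.94), ([474.0, 204.0], 0.54)]
top rack [([216.0, 239.0], 0.89), ([325.0, 260.0], 0.22)]
top clamp [([371.0, 264.0], 0.89), ([315.0, 181.0], 0.32)]
top handle [([416.0, 266.0], 0.84), ([473.0, 207.0], 0.28)]
top spacer_1 [([239.0, 239.0], 0.62), ([226.0, 237.0], 0.61), ([213.0, 235.0], 0.49)]
top tin_1 [([148.0, 307.0], 0.8), ([317.0, 180.0], 0.56)]
top sample_jar [([472.0, 206.0], 0.7)]
top crucible_1 [([447.0, 302.0], 0.57)]
scene jig [([329.0, 280.0], 0.88)]
scene stop [([308.0, 259.0], 0.58)]
scene prism [([323.0, 265.0], 0.87)]
scene rack [([274.0, 222.0], 0.7)]
scene clamp []
scene handle [([375.0, 283.0], 0.9), ([320.0, 265.0], 0.75)]
scene spacer_1 [([270.0, 216.0], 0.68), ([283.0, 229.0], 0.67), ([274.0, 224.0], 0.59), ([262.0, 216.0], 0.4)]
scene tin_1 [([357.0, 235.0], 0.62), ([208.0, 223.0], 0.5)]
scene sample_jar []
scene crucible_1 [([375.0, 344.0], 0.48)]
```

View pics/top0.png

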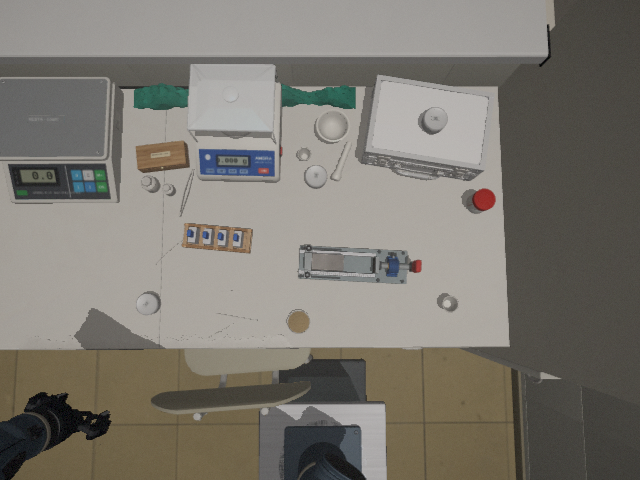

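View pics/scene0.png

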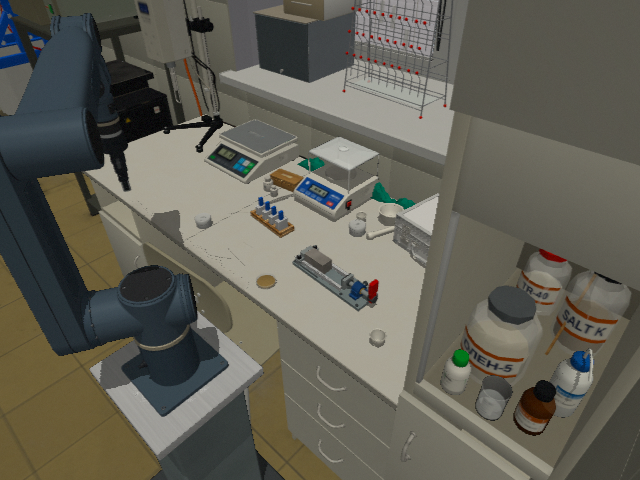

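```bash
cat > h.py <<'E'
import numpy as np,cv2
from scipy.spatial.transform import Rotation as Rn
from rig import *
def tool():
    s=get_state();q=s["ee_rot"];T=np.eye(4);T[:3,:3]=Rn.from_quat(np.r_[q[1:],q[0]]).as_matrix();T[:3,3]=s["eef_pos"];return T
def shot(c,name=None):
    T=tool();d=read_camera(c)
    if c=="wrist": M=T@d["tool_from_camera"]
    else:
        M=np.eye(4);M[:3,:3]=d["R"].T;M[:3,3]=-d["R"].T@d["t"]
    d["M"]=M
    if name:cv2.imwrite(f"pics/{name}.png",d["img"][:,:,::-1])
    return d
def ray(d,uv,z):
    "world point where the pixel's ray meets height z"
    v=d["M"][:3,:3]@np.linalg.inv(d["mtx"])@[uv[0],uv[1],1];o=d["M"][:3,3]
    return o+v*(z-o[2])/v[2]
def cloud(d):
    h,w=d["range_z"].shape;u,v=np.meshgrid(np.arange(w),np.arange(h))
    p=np.stack([u,v,np.ones_like(u)],-1)@np.linalg.inv(d["mtx"]).T*d["range_z"][...,None]
    return p@d["M"][:3,:3].T+d["M"][:3,3]
E
python3 - <<'E'
from h import *
d=shot("top");P=cloud(d);I=d["img"].astype(int)
def show(n,uv,z):print(n,np.round(ray(d,uv,z),3))
show("rack",(216,239),0.);show("jig",(351,264),0.);show("stop",(308,264),.012);show("handle",(416,266),.08);show("jaw",(371,264),.012)
blue=(I[...,2]>I[...,0]+50)&(I[...,2]>I[...,1]+30)
n,l,st,c=cv2.connectedComponentsWithStats(blue.astype(np.uint8))
for i in range(1,n):
    if 150<c[i][0]<450 and st[i,4]>8 and c[i][1]>200: m=l==i;print(c[i],st[i,4],np.round(np.median(P[m],0),3))
for nm,(u0,u1,v0,v1),h in [("rack",(175,260,215,260),.010),("jig",(290,412,235,292),.008)]:
    m=P[...,2]>h;k=np.zeros_like(m);k[v0:v1,u0:u1]=1;m&=k
    r=cv2.minAreaRect(P[m][:,:2].astype(np.float32));print(nm,r)
E
```

```text
rack [0.57  0.277 0.   ]
jig [ 0.503 -0.076  0.   ]
stop [0.503 0.036 0.012]
handle [ 0.493 -0.229  0.08 ]
jaw [ 0.502 -0.127  0.012]
[188.57142857 232.57142857] 21 [0.576 0.327 0.08 ]
[204.  234.5] 18 [0.572 0.29  0.081]
[219.42857143 235.42857143] 21 [0.57  0.253 0.081]
[234.89473684 236.63157895] 19 [0.566 0.214 0.08 ]
[393.81818182 266.09090909] 11 [ 0.495 -0.18   0.051]
[390.25 274.75] 12 [ 0.473 -0.172  0.021]
rack ((0.5427750945091248, 0.19165876507759094), (0.4004935920238495, 0.10119550675153732), 70.00746154785156)
jig ((0.4983718693256378, -0.0790875256061554), (0.12817171216011047, 0.29205238819122314), 4.209362506866455)
```

Call:
{"name": "jog_arm", "arguments": {
  "motion": [1, -424, -56, -50, 72, 1, -424, -56, -50, 72, 1, -424, -56, -50, 72, 1, -424, -56, -50, 72, 1, -424, -56, -50, 72, 1, -424, -56, -50, 72, 1, -424, -56, -50, 72, 1, -424, -56, -50, 72, 1, -424, -56, -50, 72, 1, -424, -56, -50, 72, 1, -424, -56, -50, 72, 1, -424, -56, -50, 72]
}}

```text
t: 2.35
eef_pos: [0.5707, 0.271, 0.2556]
ee_rot: [-0.0, 0.734, 0.679, -0.0]
wrist_force: [-0.2, 0.6, -0.3]
finger_gap: 0.998
gripper_force: 0.0
```

```bash
python3 - <<'E'
from h import *
s=get_state();print(s["eef_pos"],s["ee_rot"],s["joint_pos"],s["wrist_force"])
d=shot("wrist","w1");print(d["tool_from_camera"],d["mtx"]);P=cloud(d)
np.savez("w1.npz",P=P,I=d["img"])
for q in ["rack","spacer_1"]:
    for x in tip_of("wrist",q):print(q,np.round(x["uv"]),x["conf"],np.round(ray(d,x["uv"],0 if q=="rack" else .008),4))
E
```

```text
[0.57065002 0.2710391  0.25564911] [-3.38775395e-04  7.34256259e-01  6.78872304e-01 -1.60299378e-04] [3.37056201e-01 3.67391355e-01 5.70666835e-01 1.77463550e+00
 4.94070548e-04 1.98619717e+00] [-0.20622426  0.61835438 -0.27508533]
[[ 5.72127908e-04 -9.60998289e-01 -2.76553723e-01  7.05245112e-02]
 [ 9.99999748e-01  4.33704644e-04  5.61693193e-04  6.13992878e-04]
 [-4.19843564e-04 -2.76553975e-01  9.60998295e-01 -1.66959723e-01]
 [ 0.00000000e+00  0.00000000e+00  0.00000000e+00  1.00000000e+00]] [[394.02192377   0.         310.97419661]
 [  0.         394.02192377 238.76997645]
 [  0.           0.           1.        ]]
rack [313. 193.] 0.68 [0.5735 0.271  0.    ]
spacer_1 [311. 140.] 0.97 [0.5755 0.3269 0.008 ]
spacer_1 [308. 181.] 0.9 [0.5693 0.2859 0.008 ]
spacer_1 [311. 251.] 0.71 [0.5666 0.2086 0.008 ]
spacer_1 [312. 210.] 0.68 [0.5708 0.2545 0.008 ]
```

View pics/w1.png

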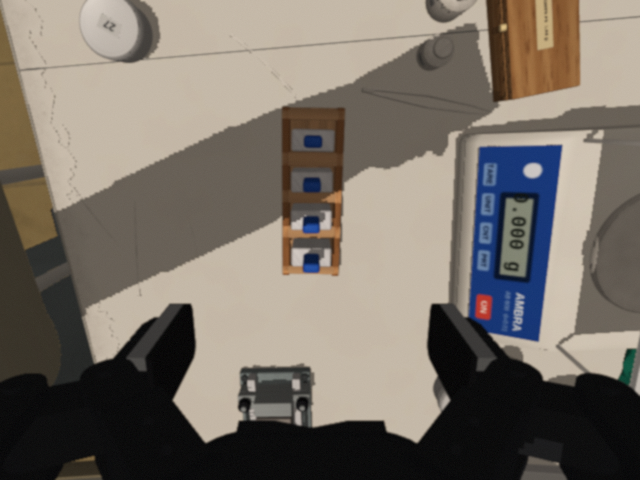

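Call:
{"name": "jog_arm", "arguments": {
  "motion": [1, -355, -40, 0, -2, 1, -355, -40, 0, -2, 1, -355, -40, 0, -2, 1, -355, -40, 0, -2, 1, -355, -40, 0, -2, 1, -355, -40, 0, -2, 1, -355, -40, 0, -2, 1, -355, -40, 0, -2, 1, -355, -40, 0, -2]
}}

```text
t: 3.4
eef_pos: [0.5029, -0.0809, 0.2559]
ee_rot: [0.0, 0.724, 0.69, 0.0]
wrist_force: [-0.3, -0.5, 0.0]
finger_gap: 0.998
gripper_force: 0.0
```

```bash
python3 - <<'E'
from h import *
f=np.load("w1.npz");P=f["P"];I=f["I"].astype(int)
def tabs(P,I,rows):
    b=(I[...,2]>I[...,0]+50)&(I[...,2]>I[...,1]+30)
    n,l,st,c=cv2.connectedComponentsWithStats(b.astype(np.uint8))
    for i in range(1,n):
        if 270<c[i][0]<350 and st[i,4]>20:
            m=l==i;q=P[m];zt=np.percentile(q[:,2],90);t=q[q[:,2]>zt-.004];print("tab",c[i].round(),st[i,4],zt.round(4),((t.min(0)+t.max(0))/2).round(4),np.ptp(t,axis=0).round(3))
tabs(P,I,0)
k=np.zeros(P.shape[:2],bool);k[95:285,270:355]=1
q=P[k&(P[...,2]>.013)&(P[...,2]<.03)];print("rack",cv2.minAreaRect(q[:,:2].astype(np.float32)))
s=get_state();print(s["eef_pos"],s["ee_rot"])
d=shot("wrist","w2");np.savez("w2.npz",P=cloud(d),I=d["img"])
for q,z in [("jig",0),("stop",.012),("prism",.012),("clamp",.012),("handle",.08)]:
    for x in tip_of("wrist",q)[:2]:print(q,np.round(x["uv"]),x["conf"],np.round(ray(d,x["uv"],z),4))
E
```

```text
tab [313. 141.] 140 0.0795 [0.5771 0.3281 0.0785] [0.013 0.008 0.003]
tab [311. 186.] 146 0.0792 [0.5733 0.3137 0.2491] [0.013 0.055 0.347]
tab [311. 227.] 165 0.0793 [0.5695 0.2533 0.0779] [0.014 0.01  0.005]
tab [311. 267.] 145 0.0792 [0.5669 0.2153 0.0776] [0.014 0.009 0.005]
rack ((0.5716639757156372, 0.27165570855140686), (0.1755925416946411, 0.06200101971626282), 84.70922088623047)
[ 0.50285617 -0.08093961  0.25591093] [1.35727153e-04 7.23529704e-01 6.90293167e-01 3.05557422e-04]
jig [310. 184.] 0.79 [ 0.5038 -0.0713  0.    ]
stop [308.  86.] 0.77 [0.5063 0.0267 0.012 ]
prism [314. 126.] 0.9 [ 0.5097 -0.0109  0.012 ]
clamp [309. 238.] 0.74 [ 0.4999 -0.128   0.012 ]
handle [310. 356.] 0.64 [ 0.4961 -0.2291  0.08  ]
```

View pics/w2.png

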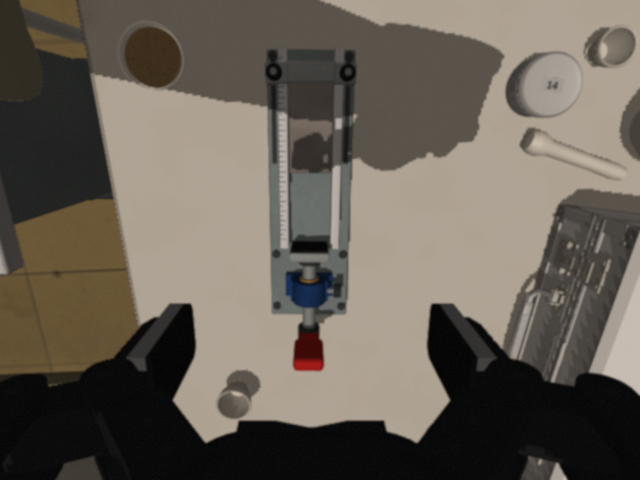

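```bash
python3 - <<'E'
from h import *
f=np.load("w2.npz");P=f["P"]
k=np.zeros(P.shape[:2],bool);k[40:322,255:365]=1
q=P[k&(P[...,2]>.007)&(P[...,2]<.10)];r=cv2.minAreaRect(q[:,:2].astype(np.float32));print("jig",r)
q=P[k&(P[...,2]>.007)&(P[...,2]<.016)];print("bed",cv2.minAreaRect(q[:,:2].astype(np.float32)))
k[:]=0;k[60:180,285:340]=1
q=P[k&(abs(P[...,2]-.052)<.004)];print("prismtop",len(q),cv2.minAreaRect(q[:,:2].astype(np.float32)))
for v in range(60,330,3):print(v,P[v,312].round(4)[1:],end=" ")
E
```

```text
jig ((0.5017094612121582, -0.08002568781375885), (0.2799101173877716, 0.08607731014490128), 86.76929473876953)
bed ((0.5017094612121582, -0.08002568781375885), (0.2799101173877716, 0.08607731014490128), 86.76929473876953)
prismtop 4124 ((0.5060324668884277, -0.004838146269321442), (0.09712205827236176, 0.04144449532032013), 87.18472290039062)
60 [0.0498 0.0114] 63 [0.0419 0.0487] 66 [0.0394 0.0493] 69 [0.0374 0.0458] 72 [0.0348 0.0467] 75 [0.0325 0.0459] 78 [0.0299 0.0463] 81 [0.0274 0.047 ] 84 [0.0245 0.0515] 87 [0.022  0.0509] 90 [0.0197 0.0489] 93 [0.0171 0.0507] 96 [0.0146 0.0495] 99 [0.0121 0.05  ] 102 [0.0096 0.0488] 105 [0.007 0.049] 108 [0.0044 0.0513] 111 [0.0019 0.0502] 114 [-0.0007  0.0509] 117 [-0.0033  0.0509] 120 [-0.0059  0.0496] 123 [-0.0085  0.0507] 126 [-0.0111  0.0503] 129 [-0.0137  0.0504] 132 [-0.0163  0.0508] 135 [-0.019   0.0508] 138 [-0.0216  0.0519] 141 [-0.0243  0.0512] 144 [-0.027   0.0503] 147 [-0.0297  0.0504] 150 [-0.0324  0.05  ] 153 [-0.0351  0.0506] 156 [-0.0378  0.0506] 159 [-0.0406  0.0492] 162 [-0.0433  0.0503] 165 [-0.0459  0.052 ] 168 [-0.0487  0
[... 472 characters left out ...]
 [-0.1236  0.0108] 237 [-0.1271  0.0106] 240 [-0.1311  0.0084] 243 [-0.1302  0.0227] 246 [-0.1301  0.0341] 249 [-0.1304  0.0432] 252 [-0.1327  0.0462] 255 [-0.1356  0.0469] 258 [-0.1387  0.0472] 261 [-0.1413  0.0487] 264 [-0.1468  0.0424] 267 [-0.1518  0.0376] 270 [-0.1554  0.0369] 273 [-0.1585  0.0374] 276 [-0.1623  0.0363] 279 [-0.1657  0.0362] 282 [-0.1671  0.041 ] 285 [-0.1679  0.0471] 288 [-0.1704  0.049 ] 291 [-0.1739  0.0487] 294 [-0.177   0.0492] 297 [-0.18    0.0499] 300 [-0.184   0.0486] 303 [-0.187   0.0494] 306 [-0.1906  0.049 ] 309 [-0.2003  0.0362] 312 [-0.2031  0.0376] 315 [-0.2069  0.0371] 318 [-0.2107  0.0368] 321 [-0.2151  0.0352] 324 [-0.2178  0.0369] 327 [-0.2216  0.0365]
```

Call:
{"name": "jog_arm", "arguments": {
  "motion": [0.1, 299, 50, 80, 2.6, 0.1, 299, 50, 80, 2.6, 0.1, 299, 50, 80, 2.6, 0.1, 299, 50, 80, 2.6, 0.1, 299, 50, 80, 2.6, 0.1, 299, 50, 80, 2.6, 0.1, 299, 50, 80, 2.6, 0.1, 299, 50, 80, 2.6, 0.1, 299, 50, 80, 2.6, 0.1, 299, 50, 120, 2.6, 0.1, 299, 50, 120, 2.6]
}}

```text
t: 4.8
eef_pos: [0.5621, 0.2132, 0.1296]
ee_rot: [-0.003, 0.739, 0.674, -0.006]
wrist_force: [-1.2, 0.1, -1.3]
finger_gap: 0.549
gripper_force: 0.0
```

```bash
python3 - <<'E'
from h import *
s=get_state();print(s["eef_pos"],s["ee_rot"],s["wrist_force"])
d=shot("wrist","w3")
E
```

```text
[0.56209409 0.21318766 0.12957869] [-0.00262604  0.73895647  0.6737249  -0.00558464] [-1.17658649  0.05260952 -1.27586183]
```

View pics/w3.png

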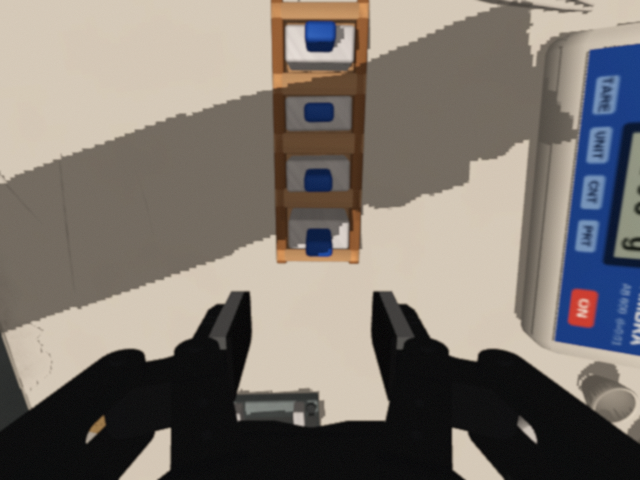

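Call:
{"name": "jog_arm", "arguments": {
  "motion": [0.1, 0, 0, 0, 0, 0.1, 0, 0, 35, 0, 0.1, 0, 0, 70, 0, 0.1, 0, 0, 70, 0, 0.1, 0, 0, 70, 0, 0.1, 0, 0, 70, 0]
}}

```text
t: 5.45
eef_pos: [0.5693, 0.2166, 0.0695]
ee_rot: [0.001, 0.738, 0.674, 0.003]
wrist_force: [0.6, -0.0, 0.5]
finger_gap: 0.549
gripper_force: 0.0
```

Call:
{"name": "jog_arm", "arguments": {
  "motion": [0.1, 0, 0, 0, 0, 0.1, 0, 0, 0, 0, 0.1, 0, 0, 0, 0]
}}

```text
t: 5.75
eef_pos: [0.5675, 0.2164, 0.0669]
ee_rot: [0.0, 0.738, 0.675, 0.001]
wrist_force: [0.7, 0.9, 0.4]
finger_gap: 0.55
gripper_force: 0.0
```

Call:
{"name": "jog_arm", "arguments": {
  "motion": [-1, 0, 0, 0, 0, -1, 0, 0, 0, 0, -1, 0, 0, 0, 0, -1, 0, 0, 0, 0, -1, 0, 0, 0, 0, -1, 0, 0, -25, 0, -1, 0, 0, -60, 0, -1, 0, 0, -90, 0, -1, 0, 0, -90, 0, -1, 0, 0, -90, 0, -1, 0, 0, -90, 0]
}}

```text
t: 6.85
eef_pos: [0.566, 0.216, 0.1543]
ee_rot: [-0.0, 0.738, 0.675, -0.001]
wrist_force: [-0.3, 0.2, 0.4]
finger_gap: 0.001
gripper_force: 0.0
```

```bash
python3 - <<'E'
from h import *
s=get_state();print(s["eef_pos"],s["ee_rot"],s["joint_pos"])
d=shot("wrist","w4");P=cloud(d);I=d["img"].astype(int)
b=(I[...,2]>I[...,0]+50)&(I[...,2]>I[...,1]+30)
n,l,st,c=cv2.connectedComponentsWithStats(b.astype(np.uint8))
for i in range(1,n):
    if 250<c[i][0]<400 and st[i,4]>20:
        q=P[l==i];t=q[abs(q[:,2]-.079)<.005]
        if len(t):print("tab",c[i].round(),st[i,4],((t.min(0)+t.max(0))/2).round(4),np.ptp(t,axis=0).round(3))
E
```

```text
[0.5660485  0.2159947  0.15427363] [-4.95780528e-04  7.38243387e-01  6.74533600e-01 -9.36811951e-04] [2.53882077e-01 2.57268260e-01 2.30989958e-01 1.54663785e+00
 6.33839237e-07 1.91480820e+00]
tab [312.  51.] 586 [0.5772 0.3274 0.0775] [0.015 0.01  0.006]
tab [311. 119.] 344 [0.573  0.2897 0.0784] [0.014 0.009 0.004]
tab [310. 180.] 374 [0.5694 0.2531 0.0774] [0.014 0.009 0.006]
tab [311. 237.] 456 [0.5668 0.215  0.0774] [0.014 0.01  0.007]
```

View pics/w4.png

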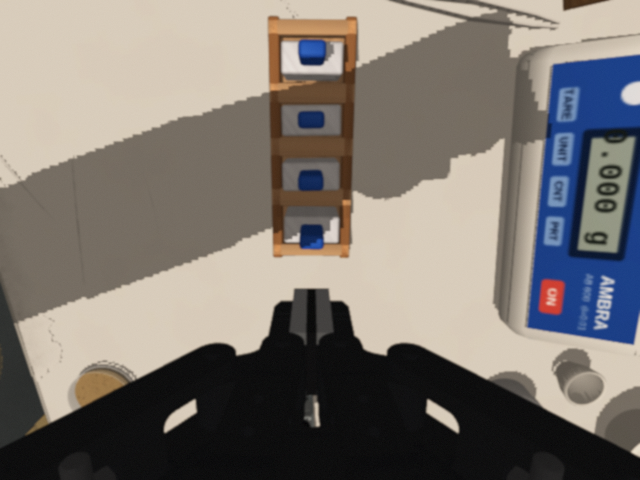

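```bash
python3 - <<'E'
from h import *
d=shot("wrist");T=tool();P=cloud(d)
L=(P-T[:3,3])@T[:3,:3]
for v in range(284,400,8):print(v,d["range_z"][v,305].round(4),L[v,305].round(4),L[v,340].round(4))
print(env.tips_ahead,[a for a in dir(env) if a[0]!='_'])
E
```

```text
284 0.3468 [-0.0635 -0.0043  0.1552] [-0.0632  0.0264  0.1544]
292 0.1459 [ 0.0113 -0.0015 -0.0323] [-0.0717  0.0267  0.1563]
300 0.1392 [ 0.0113 -0.0014 -0.0393] [ 0.0073  0.0117 -0.0306]
308 0.1328 [ 0.0114 -0.0013 -0.0459] [ 0.0073  0.0112 -0.0374]
316 0.127 [ 0.0115 -0.0012 -0.0519] [ 0.0071  0.0108 -0.0433]
324 0.1224 [ 0.0113 -0.0011 -0.0568] [ 0.0077  0.0103 -0.05  ]
332 0.118 [ 0.0111 -0.001  -0.0614] [ 0.0124  0.0092 -0.0637]
340 0.1191 [ 0.0083 -0.0011 -0.0611] [ 0.0135  0.0088 -0.0701]
348 0.1172 [ 0.0069 -0.001  -0.0634] [ 0.0125  0.0086 -0.0724]
356 0.1135 [ 0.0067 -0.001  -0.0673] [ 0.0128  0.0083 -0.0768]
364 0.1145 [ 0.004  -0.001  -0.0671] [ 0.0123  0.0081 -0.0796]
372 0.1144 [ 0.0017 -0.001  -0.0678] [ 0.0177  0.0072 -0.0908]
380 0.1151 [-0.0009 -0.001  -0.0679] [ 0.0173  0.007  -0.0932]
388 0.115 [-0.0031 -0.001  -0.0686] [ 0.0176  0.0068 -0.0962]
396 0.115 [-0.0053 -0.001  -0.0693] [ 0.0166  0.0067 -0.0975]
0.014 ['Unreachable', 'tips_ahead']
```

Call:
{"name": "jog_arm", "arguments": {
  "motion": [0.1, -1, 0, 0, 0, 0.1, -1, 0, 40, 0, 0.1, -1, 0, 80, 0, 0.1, -1, 0, 100, 0, 0.1, -1, 0, 110, 0, 0.1, -1, 0, 120, 0, 0.1, -1, 0, 128, 0, 0.1, -1, 0, 128, 0, 0.1, -1, 0, 128, 0]
}}

```text
t: 7.85
eef_pos: [0.5674, 0.2154, 0.0287]
ee_rot: [0.0, 0.738, 0.675, 0.001]
wrist_force: [0.2, -0.2, 0.5]
finger_gap: 0.552
gripper_force: 0.0
```

Call:
{"name": "jog_arm", "arguments": {
  "motion": [-1, 0, 0, 0, 0, -1, 0, 0, 0, 0, -1, 0, 0, 0, 0, -1, 0, 0, 0, 0, -1, 0, 0, 0, 0, -1, 0, 0, 0, 0]
}}

```text
t: 8.45
eef_pos: [0.5674, 0.2154, 0.0287]
ee_rot: [0.0, 0.738, 0.675, 0.001]
wrist_force: [-0.3, -0.1, 4.7]
finger_gap: 0.179
gripper_force: 58.8
```

Call:
{"name": "jog_arm", "arguments": {
  "motion": [-1, 0, 0, -30, 0, -1, 0, 0, -70, 0, -1, 0, 0, -90, 0, -1, -50, -7, -90, 0, -1, -95, -13, -90, 0, -1, -140, -20, -90, -1, -1, -185, -26, -90, -2, -1, -230, -32, -90, -2, -1, -270, -37, -90, -2, -1, -287, -40, -90, -2, -1, -287, -40, -90, -2, -1, -287, -40, -90, -2]
}}

```text
t: 9.65
eef_pos: [0.5004, -0.0668, 0.1168]
ee_rot: [-0.001, 0.727, 0.687, -0.0]
wrist_force: [-1.0, 0.0, -0.4]
finger_gap: 0.17
gripper_force: 58.9
```

Call:
{"name": "jog_arm", "arguments": {
  "motion": [-1, 0, 0, 0, 0, -1, 0, 0, 0, 0]
}}

```text
t: 9.85
eef_pos: [0.501, -0.0659, 0.1173]
ee_rot: [-0.0, 0.726, 0.688, -0.0]
wrist_force: [0.3, -0.1, -1.0]
finger_gap: 0.169
gripper_force: 58.9
```

```bash
python3 - <<'E'
from h import *
s=get_state();print(s["eef_pos"],s["ee_rot"],s["finger_gap"])
d=shot("wrist","w5")
P=cloud(d);k=np.zeros(P.shape[:2],bool)
T=tool();J=np.array([.5017,-.080]);a=np.deg2rad(86.77);yj=np.array([np.cos(a),np.sin(a)]);xj=np.array([yj[1],-yj[0]])
d0=T[:2,3]-J;print("tool in jig",d0@xj,d0@yj,"yaw x",np.rad2deg(np.arctan2(T[1,0],T[0,0])))
# rails: points z .022-.03 
Q=P.reshape(-1,3);u=(Q[:,:2]-J)@xj;w=(Q[:,:2]-J)@yj
m=(abs(Q[:,2]-.026)<.003)&(abs(u)<.05)&(w>-.1)&(w<.1)
h,e=np.histogram(u[m],bins=np.arange(-.04,.041,.002));print(dict(zip((e[:-1]*1e3).round().astype(int).tolist(),h.tolist())))
m=(abs(Q[:,2]-.052)<.004)&(abs(u)<.03)&(w>-.03)&(w<.12);print("prism x",np.percentile(u[m],[1,99]),"y",np.percentile(w[m],[0.5,99.5]))
E
```

```text
[ 0.50104505 -0.06588199  0.11733229] [-3.12518584e-04  7.25716715e-01  6.87993569e-01 -3.64605594e-05] 0.1687880014813405
tool in jig -0.0013878021442456734 0.01399657258977577 yaw x 86.94555102868888
{-40: 0, -38: 0, -36: 0, -34: 0, -32: 185, -30: 473, -28: 471, -26: 469, -24: 469, -22: 26, -20: 0, -18: 3, -16: 10, -14: 14, -12: 16, -10: 6, -8: 7, -6: 0, -4: 0, -2: 0, 0: 0, 2: 0, 4: 0, 6: 3, 8: 5, 10: 14, 12: 14, 14: 6, 16: 0, 18: 0, 20: 1, 22: 334, 24: 459, 26: 488, 28: 500, 30: 232, 32: 0, 34: 0, 36: 0, 38: 0}
prism x [-0.01905562  0.01998599] y [0.02742644 0.11671209]
```

View pics/w5.png

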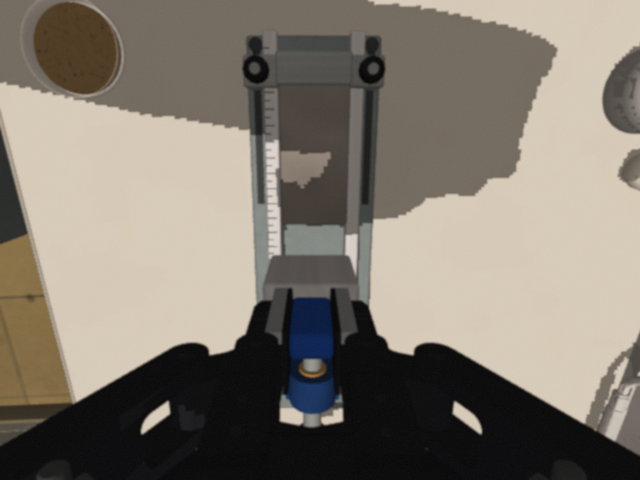

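Call:
{"name": "jog_arm", "arguments": {
  "motion": [-1, 0, 1.6, 0, 0, -1, 0, 1.6, 20, 0, -1, 0, 1.6, 45, 0, -1, 0, 1.6, 55, 0, -1, 0, 1.6, 63, 0, -1, 0, 1.6, 70, 0, -1, 0, 1.6, 75, 0, -1, 0, 1.6, 80, 0, -1, 0, 1.6, 83, 0, -1, 0, 1.6, 83, 0, -1, 0, 1.6, 83, 0]
}}

```text
t: 11.0
eef_pos: [0.5028, -0.0672, 0.0349]
ee_rot: [0.0, 0.726, 0.687, 0.0]
wrist_force: [-0.7, 0.2, -0.7]
finger_gap: 0.173
gripper_force: 58.9
```

Free descent so far; lower the last 2 mm, release, lift.

Call:
{"name": "jog_arm", "arguments": {
  "motion": [-1, 0, 0, 1, 0, -1, 0, 0, 2, 0, -1, 0, 0, 2, 0, -1, 0, 0, 2, 0]
}}

```text
t: 11.4
eef_pos: [0.5027, -0.0672, 0.0327]
ee_rot: [0.0, 0.726, 0.687, 0.0]
wrist_force: [0.3, -0.5, -1.1]
finger_gap: 0.173
gripper_force: 58.9
```

Call:
{"name": "jog_arm", "arguments": {
  "motion": [0.1, 0, 0, 0, 0, 0.1, 0, 0, 0, 0, 0.1, 0, 0, 0, 0, 0.1, 0, 0, -20, 0, 0.1, 0, 0, -55, 0, 0.1, 0, 0, -90, 0, 0.1, 40, 6, -90, 0, 0.1, 80, 12, -90, 0, 0.1, 80, 12, -90, 0]
}}

```text
t: 12.3
eef_pos: [0.5198, 0.0159, 0.1233]
ee_rot: [-0.0, 0.725, 0.689, 0.001]
wrist_force: [-0.4, 0.3, -0.1]
finger_gap: 0.549
gripper_force: 0.0
```

Call:
{"name": "jog_arm", "arguments": {
  "motion": [0.1, 0, 0, 0, 0, 0.1, -120, 0, -30, 0, 0.1, -120, 0, -30, 0, 0.1, -120, 0, -30, 0, 0.1, -120, 0, -30, 0, 0.1, -120, 0, -30, 0]
}}

```text
t: 12.9
eef_pos: [0.5118, -0.1089, 0.1524]
ee_rot: [-0.0, 0.727, 0.686, 0.0]
wrist_force: [0.4, -0.0, 0.4]
finger_gap: 0.548
gripper_force: 0.0
```

```bash
cat > jig.py <<'E'
from h import *
J=np.array([.5017,-.080]);a=np.deg2rad(86.77);yj=np.array([np.cos(a),np.sin(a)]);xj=np.array([yj[1],-yj[0]])
def report(name):
    s=get_state();print(s["eef_pos"],s["ee_rot"],s["finger_gap"])
    d=shot("wrist",name);P=cloud(d);T=tool()
    print("tool jig",(T[:2,3]-J)@xj,(T[:2,3]-J)@yj,"yaw",np.rad2deg(np.arctan2(T[1,0],T[0,0])))
    Q=P.reshape(-1,3);I=d["img"].reshape(-1,3).astype(int);u=(Q[:,:2]-J)@xj;w=(Q[:,:2]-J)@yj;z=Q[:,2]
    b=(I[:,2]>I[:,0]+50)&(I[:,2]>I[:,1]+30)&(abs(u)<.025)&(abs(w)<.08)&(z>.078)&(z<.09)
    if b.any():print("tabs z",z[b].max(),"u",u[b].min(),u[b].max(),"w",np.unique((w[b]*1e3).round().astype(int)))
    m=(abs(u)<.018)&(abs(w)<.12);c=np.round(w*500).astype(int)
    print([(2*k,round(1e3*float(np.median(z[m&(c==k)])),1)) for k in range(-60,30) if (m&(c==k)).any()])
E
python3 -c "from jig import *;report('w6')"
```

```text
[ 0.51183504 -0.10886633  0.15242359] [-3.09078460e-04  7.27309585e-01  6.86309458e-01  1.39721504e-05] 0.5481960038592327
tool jig 0.01159538058664003 -0.02735976103269488 yaw 86.7651432951939
tabs z 0.0842962737179627 u -0.006645550159254539 0.0077422523092539495 w [ 8  9 10 11 12 13 14 15 16 17]
[(-120, 38.1), (-118, 38.8), (-114, 45.0), (-112, 46.8), (-110, 47.2), (-108, 46.9), (-106, 47.2), (-104, 47.2), (-102, 46.4), (-100, 46.7), (-98, 46.9), (-96, 47.3), (-94, 47.2), (-92, 46.7), (-90, 46.8), (-88, 36.1), (-86, 34.7), (-84, 11.5), (-82, 11.5), (-80, 11.4), (-78, 35.9), (-76, 37.4), (-74, 37.5), (-72, 37.6), (-70, 40.8), (-68, 40.7), (-66, 41.8), (-64, 47.2), (-62, 47.9), (-60, 48.1), (-58, 48.2), (-56, 47.9), (-54, 47.6), (-52, 46.8), (-50, 29.9), (-48, 10.6), (-46, 10.4), (-44, 10.8), (-42, 10.4), (-40, 10.6), (-38, 11.9), (-36, 182.5), (-34, 182.6), (-32, 188.2), (-30, 183.5), (-28, 190.4), (-26, 189.3), (-24, 194.3), (-22, 195.2), (-20, 201.5), (-18, 255.6), (-16, 255.8), (-14, 11.4), (-12, 257.2), (-10, 260.0), (-8, 271.4), (-6, 10.5), (-4, 10.9), (2, 49.9), (4, 50.6), (6, 50.5), (8, 79.9), (10, 80.9), (12, 65.1), (14, 74.4), (16, 61.5), (18, 50.5), (20, 50.3), (22, 26.5), (24, 10.6), (28, 50.5), (30, 50.6), (32, 50.4), (34, 50.7), (36, 50.5), (38, 50.7), (40, 50.6), (42, 319.4), (44, 50.7), (46, 50.7), (48, 50.7), (50, 50.6), (52, 50.6), (54, 50.7), (56, 50.5), (58, 50.6)]
```

View pics/w6.png

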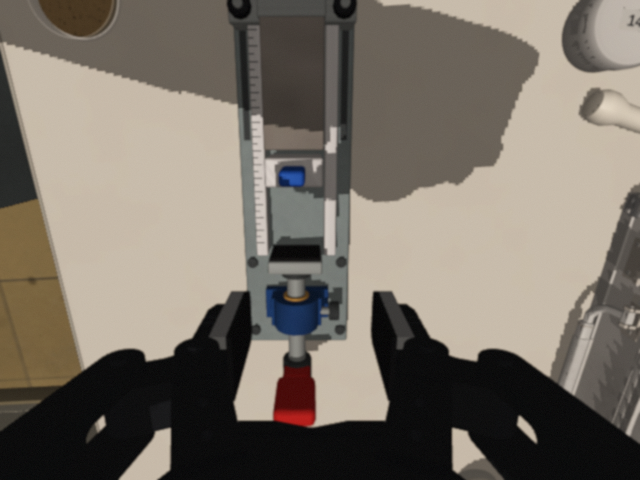

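Call:
{"name": "jog_arm", "arguments": {
  "motion": [0.1, 365, 37.5, 0, 2, 0.1, 365, 37.5, 0, 2, 0.1, 365, 37.5, 0, 2, 0.1, 365, 37.5, 0, 2, 0.1, 365, 37.5, 0, 2, 0.1, 365, 37.5, 0, 2, 0.1, 365, 37.5, 0, 2, 0.1, 365, 37.5, 0, 2, 0.1, 365, 37.5, 0, 2, 0.1, 365, 37.5, 0, 2, 0.1, 365, 37.5, 0, 2, 0.1, 365, 37.5, 0, 2]
}}

```text
t: 14.15
eef_pos: [0.5698, 0.2534, 0.1527]
ee_rot: [0.0, 0.739, 0.674, -0.0]
wrist_force: [-0.3, -0.7, 0.2]
finger_gap: 0.554
gripper_force: 0.0
```

Call:
{"name": "jog_arm", "arguments": {
  "motion": [0.1, 0, 0, 30, 0, 0.1, 0, 0, 60, 0, 0.1, 0, 0, 80, 0, 0.1, 0, 0, 100, 0, 0.1, 0, 0, 112, 0, 0.1, 0, 0, 124, 0, 0.1, 0, 0, 124, 0, 0.1, 0, 0, 124, 0, 0.1, 0, 0, 124, 0]
}}

```text
t: 15.05
eef_pos: [0.571, 0.2549, 0.0301]
ee_rot: [0.001, 0.738, 0.675, 0.001]
wrist_force: [0.3, 0.1, -0.0]
finger_gap: 0.546
gripper_force: 0.0
```

Call:
{"name": "jog_arm", "arguments": {
  "motion": [-1, -1, 0, 1, 0, -1, -1, 0, 1, 0, -1, -1, 0, 1, 0, -1, -1, 0, 1, 0, -1, -1, 0, 1, 0, -1, -1, 0, 1, 0]
}}

```text
t: 15.65
eef_pos: [0.5703, 0.2538, 0.0283]
ee_rot: [0.0, 0.738, 0.675, 0.0]
wrist_force: [-0.1, -0.4, 3.3]
finger_gap: 0.166
gripper_force: 58.6
```

Call:
{"name": "jog_arm", "arguments": {
  "motion": [-1, 0, 0, -30, 0, -1, 0, 0, -70, 0, -1, 0, 0, -90, 0, -1, -50, -5, -90, 0, -1, -100, -11, -90, 0, -1, -149, -16, -90, -1, -1, -198, -22, -90, -1.9, -1, -247, -27, -90, -1.9, -1, -296, -32, -90, -1.9, -1, -335, -36, -90, -1.9, -1, -349.5, -38, -90, -1.9, -1, -349.5, -38, -90, -1.9]
}}

```text
t: 16.85
eef_pos: [0.4998, -0.0926, 0.1169]
ee_rot: [-0.001, 0.728, 0.685, -0.0]
wrist_force: [0.3, 0.2, -0.5]
finger_gap: 0.177
gripper_force: 59.2
```

Call:
{"name": "jog_arm", "arguments": {
  "motion": [-1, 0, 0, 0, 0, -1, 0, 0, 0, 0, -1, 0, 0, 0, 0, -1, 0, 0, 0, 0]
}}

```text
t: 17.25
eef_pos: [0.5008, -0.0899, 0.1176]
ee_rot: [-0.0, 0.726, 0.687, 0.0]
wrist_force: [0.6, 0.4, -0.8]
finger_gap: 0.179
gripper_force: 59.2
```

Call:
{"name": "jog_arm", "arguments": {
  "motion": [-1, -0.5, 0.6, 0, 0, -1, -0.5, 0.6, 20, 0, -1, -0.5, 0.6, 45, 0, -1, -0.5, 0.6, 55, 0, -1, -0.5, 0.6, 63, 0, -1, -0.5, 0.6, 70, 0, -1, -0.5, 0.6, 75, 0, -1, -0.5, 0.6, 80, 0, -1, -0.5, 0.6, 83, 0, -1, -0.5, 0.6, 85, 0, -1, -0.5, 0.6, 85, 0, -1, -0.5, 0.6, 85, 0]
}}

```text
t: 18.45
eef_pos: [0.5013, -0.0916, 0.0329]
ee_rot: [0.0, 0.727, 0.687, 0.0]
wrist_force: [-0.2, 0.1, -1.2]
finger_gap: 0.167
gripper_force: 59.3
```

Call:
{"name": "jog_arm", "arguments": {
  "motion": [0.1, 0, 0, 0, 0, 0.1, 0, 0, 0, 0, 0.1, 0, 0, 0, 0, 0.1, 0, 0, -30, 0, 0.1, 0, 0, -75, 0, 0.1, 0, 0, -120, 0, 0.1, 48, 6, -120, 0, 0.1, 96, 12, -120, 0, 0.1, 145, 19, -120, 1, 0.1, 194, 25, -120, 1.9, 0.1, 243, 32, -120, 1.9, 0.1, 292, 38, -120, 1.9]
}}

```text
t: 19.65
eef_pos: [0.556, 0.1998, 0.1529]
ee_rot: [0.0, 0.738, 0.675, 0.0]
wrist_force: [0.6, -1.0, 0.4]
finger_gap: 0.55
gripper_force: 0.0
```

Call:
{"name": "jog_arm", "arguments": {
  "motion": [0.1, 47, 5, 0, 0, 0.1, 93.6, 8.5, 0, 0, 0.1, 93.6, 8.5, 0, 0, 0.1, 93.6, 8.5, 0, 0, 0.1, 93.6, 8.5, 0, 0, 0.1, 93.6, 8.5, 0, 0]
}}

```text
t: 20.25
eef_pos: [0.5727, 0.2889, 0.1532]
ee_rot: [0.0, 0.739, 0.674, 0.0]
wrist_force: [-0.7, 0.3, -0.2]
finger_gap: 0.551
gripper_force: 0.0
```

Call:
{"name": "jog_arm", "arguments": {
  "motion": [0.1, 0.5, 0.5, 30, 0, 0.1, 0.5, 0.5, 60, 0, 0.1, 0.5, 0.5, 80, 0, 0.1, 0.5, 0.5, 100, 0, 0.1, 0.5, 0.5, 112, 0, 0.1, 0.5, 0.5, 125, 0, 0.1, 0.5, 0.5, 125, 0, 0.1, 0.5, 0.5, 125, 0, 0.1, 0.5, 0.5, 125, 0, 0.1, 0.5, 0.5, 125, 0]
}}

```text
t: 21.25
eef_pos: [0.5741, 0.2911, 0.0291]
ee_rot: [0.0, 0.738, 0.675, 0.001]
wrist_force: [0.1, -0.4, 0.0]
finger_gap: 0.554
gripper_force: 0.0
```

Call:
{"name": "jog_arm", "arguments": {
  "motion": [-1, 0, 0, 0, 0, -1, 0, 0, 0, 0, -1, 0, 0, 0, 0, -1, 0, 0, 0, 0, -1, 0, 0, 0, 0, -1, 0, 0, 0, 0]
}}

```text
t: 21.85
eef_pos: [0.5734, 0.2909, 0.0282]
ee_rot: [0.0, 0.738, 0.675, 0.0]
wrist_force: [-0.0, 0.2, 2.4]
finger_gap: 0.171
gripper_force: 58.7
```

Call:
{"name": "jog_arm", "arguments": {
  "motion": [-1, 0, 0, -30, 0, -1, 0, 0, -70, 0, -1, 0, 0, -90, 0, -1, -50, -4, -90, 0, -1, -100, -9, -90, 0, -1, -149, -13, -90, -1, -1, -198, -18, -90, -1.9, -1, -247, -22, -90, -1.9, -1, -296, -27, -90, -1.9, -1, -345, -31, -90, -1.9, -1, -390, -35, -90, -1.9, -1, -410, -37, -90, -1.9]
}}

```text
t: 23.05
eef_pos: [0.4979, -0.1177, 0.1168]
ee_rot: [-0.0, 0.728, 0.685, -0.001]
wrist_force: [-0.0, -0.6, -0.7]
finger_gap: 0.174
gripper_force: 59.3
```

Call:
{"name": "jog_arm", "arguments": {
  "motion": [-1, 0, 0, 0, 0, -1, 0, 0, 0, 0, -1, 0, 0, 0, 0, -1, 0, 0, 0, 0]
}}

```text
t: 23.45
eef_pos: [0.4994, -0.113, 0.1174]
ee_rot: [-0.0, 0.726, 0.687, -0.0]
wrist_force: [0.6, 1.3, 0.2]
finger_gap: 0.169
gripper_force: 59.3
```

```bash
python3 -c "from jig import *;report('w7')"
```

```text
[ 0.49943148 -0.11301821  0.11739602] [-3.07072602e-04  7.26263309e-01  6.87416549e-01 -6.19482746e-06] 0.1687228392377554
tool jig -0.00031643971204307246 -0.03315468165435934 yaw 86.85542194844109
tabs z 0.08420173412537496 u -0.006978270638321857 0.007732155243637241 w [-17 -16 -15 -14 -13 -12 -11 -10  -9  -8   7   8   9  10  11  12  13  14
  15  16  17]
[(-52, 10.6), (-50, 11.4), (-48, 10.5), (-46, 10.6), (-44, 10.9), (-42, 12.1), (-40, 178.5), (-38, 167.6), (-36, 168.1), (-34, 168.3), (-32, 168.2), (-30, 156.5), (-28, 148.5), (-26, 157.9), (-24, 124.7), (-22, 220.0), (-20, 192.9), (-18, 216.7), (-16, 221.9), (-14, 235.3), (-12, 236.5), (-10, 80.0), (-8, 61.9), (-6, 50.5), (-4, 47.1), (-2, 33.7), (2, 50.0), (4, 50.7), (6, 50.7), (8, 51.9), (10, 81.4), (12, 66.3), (14, 80.7), (16, 59.0), (18, 50.7), (20, 50.2), (22, 24.3), (24, 10.5), (28, 50.6), (30, 50.5), (32, 50.7), (34, 50.6), (36, 50.6), (38, 284.4), (40, 50.6), (42, 50.5), (44, 50.5), (46, 50.5), (48, 50.7), (50, 50.6), (52, 50.7), (54, 50.5), (56, 50.6), (58, 50.7)]
```

View pics/w7.png

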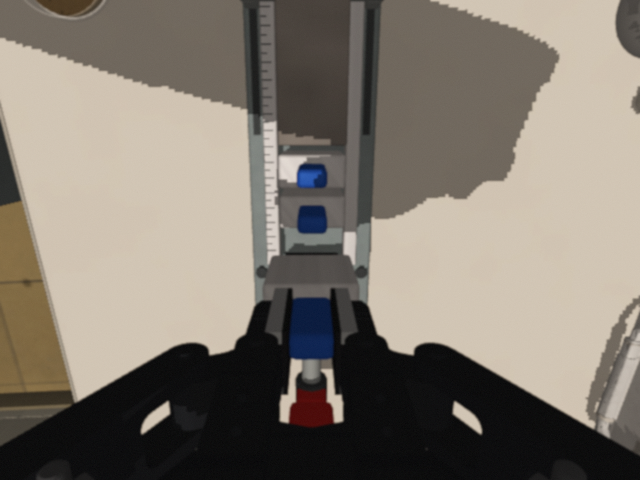

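Call:
{"name": "jog_arm", "arguments": {
  "motion": [-1, -1.5, 0.6, 0, 0, -1, -1.5, 0.6, 20, 0, -1, -1.5, 0.6, 45, 0, -1, -1.5, 0.6, 55, 0, -1, -1.5, 0.6, 63, 0, -1, -1.5, 0.6, 70, 0, -1, -1.5, 0.6, 75, 0, -1, -1.5, 0.6, 80, 0, -1, -1.5, 0.6, 83, 0, -1, -1.5, 0.6, 85, 0, -1, -1.5, 0.6, 85, 0, -1, -1.5, 0.6, 85, 0]
}}

```text
t: 24.7
eef_pos: [0.5, -0.1159, 0.0329]
ee_rot: [0.0, 0.727, 0.687, 0.0]
wrist_force: [-0.5, 0.8, -0.5]
finger_gap: 0.172
gripper_force: 59.3
```

Call:
{"name": "jog_arm", "arguments": {
  "motion": [0.1, 0, 0, 0, 0, 0.1, 0, 0, 0, 0, 0.1, 0, 0, 0, 0, 0.1, 0, 0, -30, 0, 0.1, 0, 0, -75, 0, 0.1, 0, 0, -110, 0, -1, -45, 0, -110, 0, -1, -90, 0, -110, 0, -1, -135, 0, -110, 0, -1, -149, 0, -110, 0, -1, -149, 0, -110, 0, -1, -149, 0, -110, 0]
}}

```text
t: 25.9
eef_pos: [0.4913, -0.2638, 0.1425]
ee_rot: [-0.001, 0.727, 0.687, 0.0]
wrist_force: [-0.2, -0.9, 0.2]
finger_gap: -0.005
gripper_force: 0.0
```

Call:
{"name": "jog_arm", "arguments": {
  "motion": [-1, 0, 0, 0, 0, -1, 0, 0, 0, 0, -1, 0, 0, 0, 0]
}}

```text
t: 26.2
eef_pos: [0.4917, -0.2634, 0.1428]
ee_rot: [0.0, 0.726, 0.687, 0.0]
wrist_force: [0.3, 0.2, 0.5]
finger_gap: 0.007
gripper_force: 0.0
```

```bash
python3 - <<'E'
from jig import *
report('w8')
d=shot("wrist");P=cloud(d);I=d["img"].astype(int)
r=(I[...,0]>90)&(I[...,0]>2*I[...,1])&(P[...,2]>.04)&(P[...,2]<.11)
Q=P[r];w=(Q[:,:2]-J)@yj;u=(Q[:,:2]-J)@xj;print(len(Q),"red w",np.percentile(w,[1,50,99]),"u",np.percentile(u,[1,99]),"z",np.percentile(Q[:,2],[1,99]))
E
```

```text
[ 0.49165113 -0.26341274  0.14276588] [1.85934268e-05 7.26347478e-01 6.87327677e-01 7.37549158e-05] 0.006851391773768033
tool jig 0.00026518111547982256 -0.18390645406081713 yaw 86.82312304433414
[(-120, 11.2), (-118, 11.2), (-116, 11.7), (-114, 309.7), (-112, 47.0), (-110, 47.2), (-108, 47.2), (-106, 47.5), (-104, 46.9), (-102, 46.7), (-100, 47.6), (-98, 46.9), (-96, 47.1), (-94, 47.2), (-92, 46.8), (-90, 47.5), (-88, 46.4), (-86, 39.7), (-84, 35.7), (-82, 11.4), (-80, 11.6), (-78, 11.4), (-76, 11.5), (-74, 11.5), (-72, 11.5), (-70, 34.1), (-68, 37.2), (-66, 39.0), (-64, 39.6), (-62, 47.8), (-60, 48.1), (-58, 48.2), (-56, 48.3), (-54, 47.7), (-52, 47.1), (-50, 46.4), (-48, 41.9), (-46, 49.5), (-44, 50.7), (-42, 50.2)]
2052 red w [-0.32298315 -0.30025891 -0.14657609] u [-0.01005808  0.20199181] z [0.06835257 0.09456767]
```

View pics/w8.png

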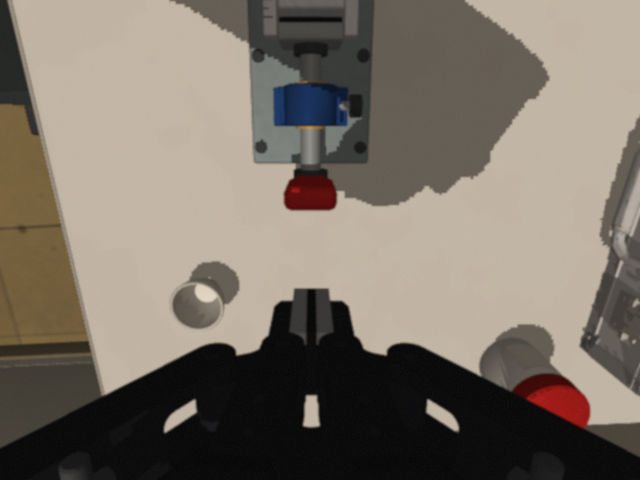

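Call:
{"name": "jog_arm", "arguments": {
  "motion": [-1, 0, 0, 30, 0, -1, 0, 0, 60, 0, -1, 0, 0, 85, 0, -1, 0, 0, 103, 0, -1, 0, 0, 103, 0, -1, 0, 0, 103, 0, -1, 0, 0, 103, 0]
}}

```text
t: 27.0
eef_pos: [0.4925, -0.2652, 0.0414]
ee_rot: [0.001, 0.727, 0.687, 0.0]
wrist_force: [1.0, -0.4, 0.7]
finger_gap: 0.001
gripper_force: 0.0
```

Call:
{"name": "jog_arm", "arguments": {
  "motion": [-1, 5, 0, 0, 0, -1, 10, 0, 0, 0, -1, 14, 0, 0, 0, -1, 18, 0, 0, 0, -1, 20, 0, 0, 0, -1, 20, 0, 0, 0]
}}

```text
t: 27.6
eef_pos: [0.493, -0.2451, 0.0404]
ee_rot: [0.001, 0.727, 0.687, -0.0]
wrist_force: [0.7, -2.6, 2.5]
finger_gap: -0.001
gripper_force: 1.3
```

Call:
{"name": "jog_arm", "arguments": {
  "motion": [-1, 2, 0, 0, 0, -1, 4, 0, 0, 0, -1, 6, 0, 0, 0, -1, 8, 0, 0, 0, -1, 10, 0, 0, 0, -1, 10, 0, 0, 0, -1, 10, 0, 0, 0]
}}

```text
t: 28.3
eef_pos: [0.4935, -0.2351, 0.0401]
ee_rot: [0.001, 0.727, 0.687, -0.0]
wrist_force: [-0.1, -3.5, 3.6]
finger_gap: 0.001
gripper_force: 2.5
```

Call:
{"name": "jog_arm", "arguments": {
  "motion": [-1, 1.5, 0, 0, 0, -1, 3, 0, 0, 0, -1, 4, 0, 0, 0, -1, 5, 0, 0, 0, -1, 5, 0, 0, 0, -1, 5, 0, 0, 0]
}}

```text
t: 28.9
eef_pos: [0.4935, -0.2336, 0.0402]
ee_rot: [0.003, 0.728, 0.686, -0.003]
wrist_force: [-0.9, -12.4, 2.0]
finger_gap: -0.003
gripper_force: 6.0
```

Call:
{"name": "jog_arm", "arguments": {
  "motion": [-1, 1, 0, 0, 0, -1, 2, 0, 0, 0, -1, 2, 0, 0, 0, -1, 2, 0, 0, 0]
}}

```text
t: 29.3
eef_pos: [0.4935, -0.2337, 0.0402]
ee_rot: [0.004, 0.728, 0.686, -0.004]
wrist_force: [-1.8, -15.9, 1.0]
finger_gap: 0.0
gripper_force: 8.1
```

Call:
{"name": "jog_arm", "arguments": {
  "motion": [-1, 1.5, 0, 0, 0, -1, 1.5, 0, 0, 0, -1, 1.5, 0, 0, 0, -1, 1.5, 0, 0, 0, -1, 1.5, 0, 0, 0]
}}

```text
t: 29.8
eef_pos: [0.4935, -0.2338, 0.0403]
ee_rot: [0.005, 0.728, 0.685, -0.005]
wrist_force: [-1.2, -18.6, -0.4]
finger_gap: 0.003
gripper_force: 9.7
```

```bash
python3 - <<'E'
from h import *
J=np.array([.5017,-.080]);a=np.deg2rad(86.77);yj=np.array([np.cos(a),np.sin(a)]);xj=np.array([yj[1],-yj[0]])
s=get_state();print(s["eef_pos"],s["wrist_force"])
for c in ["top"]:
    d=shot(c);P=cloud(d).reshape(-1,3);I=d["img"].reshape(-1,3).astype(int)
    w=(P[:,:2]-J)@yj;u=(P[:,:2]-J)@xj;z=P[:,2]
    b=(I[:,2]>I[:,0]+30)&(I[:,2]>I[:,1]+20)&(abs(u)<.03)&(abs(w)<.06)
    print([tuple((x*1e3).round().astype(int)) for x in np.c_[u,w,z][b]])
    m=(abs(u)<.012);k=np.round(w*250).astype(int)
    print([(4*i,round(1e3*float(np.median(z[m&(k==i)])))) for i in range(-20,32) if (m&(k==i)).any()])
print(get_state()["wrist_force"])
E
```

```text
[ 0.4935196  -0.23379645  0.04026807] [ -1.21340291 -18.62952514  -0.40871553]
[(np.int64(8), np.int64(20), np.int64(82)), (np.int64(8), np.int64(18), np.int64(81)), (np.int64(5), np.int64(22), np.int64(79)), (np.int64(5), np.int64(20), np.int64(83)), (np.int64(5), np.int64(18), np.int64(85)), (np.int64(5), np.int64(16), np.int64(86)), (np.int64(6), np.int64(1), np.int64(84)), (np.int64(6), np.int64(-2), np.int64(82)), (np.int64(6), np.int64(-4), np.int64(82)), (np.int64(6), np.int64(-6), np.int64(84)), (np.int64(7), np.int64(-18), np.int64(86)), (np.int64(7), np.int64(-21), np.int64(82)), (np.int64(7), np.int64(-23), np.int64(89)), (np.int64(3), np.int64(22), np.int64(76)), (np.int64(2), np.int64(21), np.int64(90)), (np.int64(3), np.int64(18), np.int64(87)), (np.int64(3), np.int64(15), np.int64(84)), (np.int64(4), np.int64(1), np.int64(83)), (np.int64(4), np.int64(-1), np.int64(86)), (np.int64(4), np.int64(-4), np.int64(85)), (np.int64(4), np.int64(-6), np.int64(85)), (np.int64(6), np.int64(-18), np.int64(69)), (np.int64(4), np.int64(-18), np.int64(88)), (np.int64(5), np.int64(-21),
[... 2580 characters left out ...]
int64(-20), np.int64(77)), (np.int64(-7), np.int64(-22), np.int64(82)), (np.int64(-7), np.int64(-24), np.int64(81))]
[(-80, 38), (-76, 14), (-72, 38), (-68, 37), (-64, 13), (-60, 37), (-56, 34), (-52, 40), (-48, 41), (-44, 49), (-40, 50), (-36, 49), (-32, 51), (-28, 57), (-24, 84), (-20, 82), (-16, 51), (-12, 52), (-8, 81), (-4, 80), (0, 82), (4, 52), (8, 51), (12, 70), (16, 84), (20, 83), (24, 53), (28, 53), (32, 52), (36, 52), (40, 52), (44, 52), (48, 51), (52, 52), (56, 52), (60, 53), (64, 53), (68, 52), (72, 53), (76, 52), (80, 51), (84, 53), (88, 53), (92, 52), (96, 51), (100, 53), (104, 52), (108, 51), (112, 50), (116, 50), (120, 49), (124, 48)]
[ -1.52023531 -19.42525389  -0.40028042]
```

The three tabs stand 20 mm apart, in one closed, level stack, and the push is steady at about 19 N, of which roughly 3 N goes into the return spring.

```bash
python3 -c "
from rig import *
print(sign_off())"
```

```text
the job is handed in; nothing more can be done
None
```

I put three spacers in the trough and left the fourth in the rack. I handed the job in with the arm holding the red handle at about 19 N, roughly 15–16 N of it on the stack after the return spring. No verdict came back.

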